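# Set the living room for a film

### The arm

A 6-joint arm with a two-finger parallel gripper is mounted at the origin on the work surface. World frame = base frame: x ahead of the robot, y to its left, z up, the work surface at z = 0. Lengths are in m, angles in rad, forces in N, time in s.
With the tool pointing down it reaches from about 0.225 to 0.725 m from the base axis. Payload 3.1 kg.
Tool frame: the origin (TCP) lies at the very end of the fingers, on their centre line; the grasp point (between the pads) lies 19 mm behind it; z points along the fingers, y is the line along which they close (so a half turn about z gives the same grasp; the last joint's range is limited). The gripper opens to 85 mm and grips with 20 to 120 N. Pads are 22 mm wide; open, the fingers measure 114 mm over their backs; the gripper's body (76 mm by 85 mm) begins 54 mm behind the grasp point. The pads swing forward as they close: fully open they stand 13 mm farther back than shut.
Start: joints at [1.067, 0.048, 0.099, 1.622, 0, 1.443], TCP at [0.193, 0.488, 0.204] pointing down, gripper open.
Joint ranges: [-2.91, 2.91], [-0.99, 1.94], [-1.21, 1.42], [-2.12, 2.29], [-1.49, 1.47], [-3.14, 3.14]. Speed limits (rad/s): [2.79, 2.79, 3.14, 3.14, 3.14, 3.14].

### API

Orientations are given as a rotation vector (axis times angle).
In Python, from cell import ctrl gives the robot as it stands.
- The arm moves only by the tool step_arm, never from a script. Its argument "series" is text: rows parted by semicolons, each of 5 numbers parted by spaces: the shift along the world's x, y, z each as a share of 15 cm, from -1 to 1, then the turn about the world's z as a share of pi rad, from -1 to 1, then the closure, from -1 (fully open) to 1 (shut). In form: dx dy dz twist gripper; .... A call has exactly 8 rows; each row shifts and turns the commanded pose from where the row before left it; what a row does not reach is not made up. A row lasts 1/8 s, in which the tool goes at most 62.5 mm and 10.7 degrees, less where a joint would pass 70% of its speed; a pose out of reach is approached as far as the arm can. A call with a number of a shift or a turn outside -1 to 1 is refused whole. A call with a gripper value outside its range is refused whole. The fingers move at their own pace and stop on an object; the grip force is fixed at half the most. Time passes only in rows, so rows that do not move let the fingers close, or fill a call up. It gives the time, the measured TCP pose, the force, the opening and the grip force at its end, in the units of the state.
- ctrl.read_state(): the state, without advancing time (a new reading comes with each control period).
- ctrl.snapshot(name): name is "scene" or "side" or "wrist"; returns a dict with "image" (384x512x3 uint8, red, green, blue), "fx", "fy", "cx", "cy" (pixels), "extrinsics" (4x4, takes a point from camera to world coordinates). Camera axes: x right, y up, looking along -z (the intrinsics and any distortion apply to the point x, -y, -z); pixel columns grow to the right and rows downward; lengths in m; the calibration is good to about 2 mm. A picture is of the moment at which its call begins. There is no depth.
- ctrl.hand_in(): hands the job in; it is judged then, once.
The state is a dict: "clock": time; "joints": joint angles; "joint_vel": joint speeds; "tau": joint torques, N m; "eef_pos": TCP position; "tcp_rot": TCP orientation; "wrist_force": force on the tool from outside, world axes, zero at the start; "ft_torque": the same for the moment, N m; "grip_width": finger opening in m; "finger_force": force on a finger pad.
Only numpy, scipy, OpenCV 4.12 (cv2) and the standard library are available. Lean on these libraries where they do the work, as an engineer would, in place of code of your own. Each camera call takes 0.05 s, during which the arm holds its last target. There are 200 camera calls.

### The job

Set the room for a film with the wireless switches on the coffee table: with a fingertip press the yellow cap (ceiling light) down, then the blue one (blind), then the red one (television), each lightly and all the way until it stays down. Only touch the switches, without lifting or tipping them or pushing them out of place; do not touch the green switch (robot vacuum), and leave the other things on the table where they are.

Things in the scene. Friction and masses are not known exactly. Their poses are not given: they have to be found in the camera images.
- yellow_switch: loose round puck with a yellow cap, the wireless switch of the ceiling light: white housing 68 mm across and 24 mm high on a rubber foot, 0.2 to 0.4 kg, standing freely on the table; origin at the centre of its underside, z up
- yellow_top (a point): centre of the flat top face of the yellow cap (round, 42 mm across); it moves with the cap: 39 mm above the table when the cap is up, 31 mm when fully down
- yellow_cap (a joint): travel of the yellow cap in m: 0 up (off), 0.008 fully down against its stop; grows as pressed straight down; starts 0 to 0.0015. About 3 N moves it; friction alone holds it, so it stays where it is left and does not spring back. It switches on past 0.005. The cap sits on a rubber cushion (3.5 N/mm, up to 4 mm) that gives a little more under the finger and springs back
- blue_switch: loose round puck with a blue cap, the wireless switch of the window blind: white housing 68 mm across and 24 mm high on a rubber foot, 0.2 to 0.4 kg, standing freely on the table; origin at the centre of its underside, z up
- blue_top (a point): centre of the flat top face of the blue cap (round, 42 mm across); it moves with the cap: 39 mm above the table when the cap is up, 31 mm when fully down
- blue_cap (a joint): travel of the blue cap in m: 0 up (off), 0.008 fully down against its stop; grows as pressed straight down; starts 0 to 0.0015. About 3 N moves it; friction alone holds it, so it stays where it is left and does not spring back. It switches on past 0.005. The cap sits on a rubber cushion (3.5 N/mm, up to 4 mm) that gives a little more under the finger and springs back
- red_switch: loose round puck with a red cap, the wireless switch of the television: white housing 68 mm across and 24 mm high on a rubber foot, 0.2 to 0.4 kg, standing freely on the table; origin at the centre of its underside, z up
- red_top (a point): centre of the flat top face of the red cap (round, 42 mm across); it moves with the cap: 39 mm above the table when the cap is up, 31 mm when fully down
- red_cap (a joint): travel of the red cap in m: 0 up (off), 0.008 fully down against its stop; grows as pressed straight down; starts 0 to 0.0015. About 3 N moves it; friction alone holds it, so it stays where it is left and does not spring back. It switches on past 0.005. The cap sits on a rubber cushion (3.5 N/mm, up to 4 mm) that gives a little more under the finger and springs back
- green_switch: loose round puck with a green cap, the wireless switch of the robot vacuum cleaner: white housing 68 mm across and 24 mm high on a rubber foot, 0.2 to 0.4 kg, standing freely on the table; origin at the centre of its underside, z up
- green_top (a point): centre of the flat top face of the green cap (round, 42 mm across); it moves with the cap: 39 mm above the table when the cap is up, 31 mm when fully down
- green_cap (a joint): travel of the green cap in m: 0 up (off), 0.008 fully down against its stop; grows as pressed straight down; starts 0 to 0.0015. About 3 N moves it; friction alone holds it, so it stays where it is left and does not spring back. It switches on past 0.005. The cap sits on a rubber cushion (3.5 N/mm, up to 4 mm) that gives a little more under the finger and springs back
- black_remote: loose black remote control, 180 x 46 x 19 mm, lying flat, long side along its x; origin at the centre of its underside
- white_remote: loose white remote control, 180 x 46 x 19 mm, lying flat, long side along its x; origin at the centre of its underside
- mug: loose blue mug, 80 mm across, 92 mm high, handle to its +y; origin at the centre of its underside
Things that resemble listed ones, but are neither listed nor needed, are in the scene too. Leave any pink look-alike of the green_switch alone.

How it is judged:
By the outcome, as a careful person would: the job done as asked, in the order asked, and still so for the second after the job is handed in, with the robot touching nothing.
It also fails if it takes over 46 s, if anything falls off the work surface, if the arm or the gripper's body presses on something with over 40 N, if the wrist force passes 120 N, or if a joint passes its speed limit or range.

## Working session

There is one attempt and no reset: what is moved stays moved. The work goes in short steps, Python scripts to look and compute and a tool call to move; the robot and the scene stay as the last step left them, time stands still between calls to the robot, and variables do not carry over. Pictures are saved under pics/ and viewed, at most 10 in all, crops included, and the job is handed in when it is done.

Besides the shell and the picture viewer there is one more tool, called after "Emit:" as a command line: name --argument value ..., lists and objects as JSON in quotes. step_arm: Moves the arm, as the interface text tells. Its arguments: {"type":"object","properties":{"series":{"type":"string"}},"required":["series"]}

```bash
mkdir -p pics
cat > h.py <<'E'
import numpy as np, cv2
from cell import ctrl
def snap(n,f=None):
    s=ctrl.snapshot(n)
    if f: cv2.imwrite(f'pics/{f}.png',s['image'][:,:,::-1])
    return s
def ray(s,u,v,z):
    d=np.array([(u-s['cx'])/s['fx'],-(v-s['cy'])/s['fy'],-1.]);E=np.array(s['extrinsics'])
    w=E[:3,:3]@d;o=E[:3,3];return o+w*(z-o[2])/w[2]
def blobs(s,amin=40):
    hsv=cv2.cvtColor(s['image'],cv2.COLOR_RGB2HSV);out=[]
    for n,l,h in [('red',0,8),('red2',172,180),('yellow',20,34),('green',40,85),('blue',95,128),('pink',135,171)]:
        m=cv2.inRange(hsv,(l,90,60),(h,255,255))
        k,_,st,c=cv2.connectedComponentsWithStats(m)
        for i in range(1,k):
            if st[i,4]>=amin: out.append((n,c[i].round(1),st[i,:5].tolist(),ray(s,*c[i],0.039).round(4)))
    return out
E
python3 - <<'E'
from h import *
for n in ['scene','side']:
    s=snap(n,n+'0'); print(n,np.array(s['extrinsics'])[:3,3], [k for k in s])
    for b in blobs(s): print(*b)
print({k:np.round(v,3) for k,v in ctrl.read_state().items()})
E
```

```text
scene [ 0.90216809 -0.21024707  0.85278275] ['image', 'fx', 'fy', 'cx', 'cy', 'extrinsics']
red [248.4  15.8] [237, 9, 26, 15, 150] [-0.2141  0.4424  0.039 ]
red [214.7 206.5] [207, 198, 16, 17, 208] [ 0.4356 -0.0365  0.039 ]
red2 [273.6 178.3] [261, 164, 27, 24, 270] [0.4377 0.1353 0.039 ]
yellow [294.2 258.4] [286, 250, 18, 18, 257] [0.6507 0.0554 0.039 ]
green [274.2 170.8] [268, 164, 14, 14, 149] [0.418  0.1495 0.039 ]
green [304.  197.8] [297, 191, 15, 14, 163] [0.5273 0.169  0.039 ]
blue [289.2  30.8] [241, 2, 98, 60, 3267] [-0.0664  0.5209  0.039 ]
blue [315.9 119.5] [302, 98, 31, 44, 1019] [0.324  0.3529 0.039 ]
blue [132.6 252. ] [124, 244, 18, 17, 226] [ 0.4476 -0.2554  0.039 ]
side [ 0.28898442 -0.73283041  0.63629814] ['image', 'fx', 'fy', 'cx', 'cy', 'extrinsics']
red [236.9 219.1] [229, 211, 17, 17, 237] [ 0.4298 -0.0424  0.039 ]
red2 [216.7 186.9] [203, 173, 27, 20, 178] [0.4075 0.0923 0.039 ]
yellow [311.2 183.1] [304, 177, 16, 14, 191] [0.6452 0.0502 0.039 ]
yellow [429.1 351.4] [383, 323, 100, 61, 3833] [ 0.6604 -0.441   0.039 ]
green [253.5 166.1] [247, 160, 14, 13, 155] [0.5216 0.1638 0.039 ]
green [215.6 175.4] [208, 169, 16, 14, 180] [0.4137 0.1441 0.039 ]
blue [ 49.4 128.1] [7, 111, 67, 46, 1517] [-0.0453  0.5307  0.039 ]
blue [176.1 139.6] [156, 120, 37, 41, 1137] [0.3323 0.3618 0.039 ]
blue [268.3 292.8] [258, 282, 22, 22, 377] [ 0.4408 -0.2622  0.039 ]
{'clock': np.float64(0.1), 'joints': array([ 1.067,  0.049,  0.098,  1.622, -0.   ,  1.443]), 'joint_vel': array([ 0.001, -0.001,  0.002, -0.001,  0.   ,  0.001]), 'tau': array([ 4.0000e-03, -3.3985e+01,  3.2094e+01,  1.6000e-02,  0.0000e+00,
       -0.0000e+00]), 'eef_pos': array([0.192, 0.488, 0.203]), 'tcp_rot': array([-5.870e-01, -3.086e+00,  3.000e-03]), 'wrist_force': array([-0.201,  0.481,  0.213]), 'ft_torque': array([-0.006,  0.034, -0.03 ]), 'finger_force': np.float64(0.0), 'grip_width': np.float64(0.086)}
```

View pics/scene0.png

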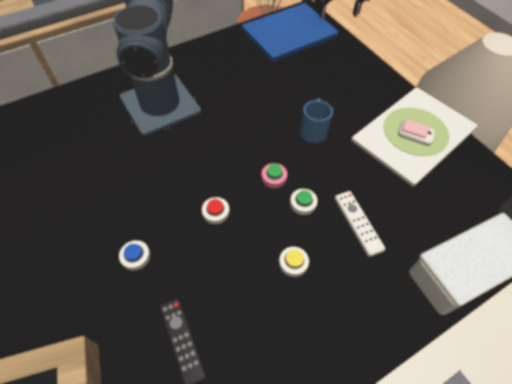

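View pics/side0.png

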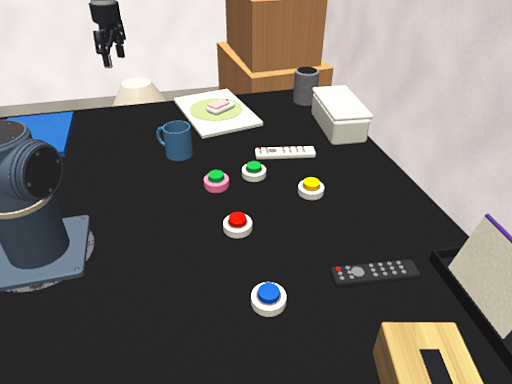

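Candidates (scene image): yellow cap only at (294,258). Blue cap at (133,252); the mug (316,120) and tray (289,31) are not switches. Red cap at (215,206); the remote's red button (177,303) is not one. The green switch is at (304,198), and its pink-housed look-alike at (274,171) stays untouched too. Both views agree to about 6 mm. I'll check this in one crop while setting out high above the table.

Run:
```python
import cv2
a=cv2.imread('pics/scene0.png')[150:290,100:340]; cv2.imwrite('pics/crop.png',cv2.resize(a,None,fx=3,fy=3,interpolation=cv2.INTER_CUBIC))
```

```text
(no output)
```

View pics/crop.png

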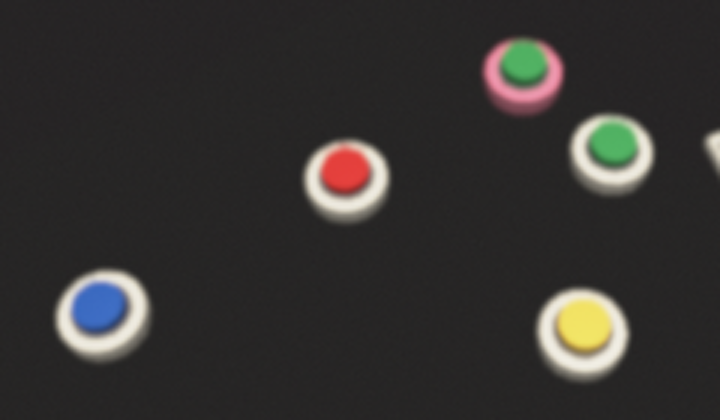

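Emit:
step_arm --series "0.25 -0.24 0 0 1;0.25 -0.24 0 0 1;0.25 -0.24 0 0 1;0.25 -0.24 0 0 1;0.25 -0.24 0 0 1;0.25 -0.24 0 0 1;0.25 -0.24 0 0 1;0.25 -0.24 0 0 1"

```text
clock: 1.1
eef_pos: [0.4935, 0.1989, 0.203]
tcp_rot: [-0.587, -3.085, 0.0]
wrist_force: [-0.3, -0.3, 0.7]
grip_width: 0.0001
finger_force: 0.0
```

The crop shows plain white housings under the yellow (584,325), red (346,170) and blue (100,306) caps. The pink-housed green look-alike is at (524,65). The choice is confirmed.

Emit:
step_arm --series "0.15 -0.14 0 0 1;0.15 -0.14 0 0 1;0.15 -0.14 0 0 1;0.15 -0.14 0 0 1;0.15 -0.14 0 0 1;0.15 -0.14 0 0 1;0.13 -0.13 0 0 1;0 0 0 0 1"

```text
clock: 2.1
eef_pos: [0.6477, 0.0532, 0.2018]
tcp_rot: [-0.59, -3.083, 0.001]
wrist_force: [0.1, 0.7, -0.4]
grip_width: -0.0001
finger_force: 0.0
```

Run:
```python
from h import *
s=snap('wrist','w1'); print(np.array(s['extrinsics']).round(3),s['fx'],s['cx'],s['cy'])
for b in blobs(s): print(*b)
print(ctrl.read_state()['eef_pos'])
```

```text
[[ 0.37  -0.886 -0.278  0.576]
 [ 0.929  0.353  0.113  0.083]
 [-0.002 -0.3    0.954  0.372]
 [ 0.     0.     0.     1.   ]] 276.2156094880899 254.28518548046353 191.58930261496187
red [106.3  17.9] [84, 0, 45, 40, 1429] [ 0.4366 -0.03    0.039 ]
red [141.4   3. ] [137, 0, 9, 9, 43] [0.4384 0.0109 0.039 ]
red [420.5  32.2] [417, 28, 8, 9, 59] [0.5726 0.2747 0.039 ]
red [ 56.2 208.7] [52, 205, 9, 8, 48] [ 0.5998 -0.202   0.039 ]
red [  6.2 378.2] [0, 373, 14, 11, 122] [ 0.8175 -0.443   0.039 ]
yellow [259.1 168.3] [243, 151, 34, 35, 908] [0.647  0.0605 0.039 ]
yellow [277.8 184.6] [258, 168, 32, 28, 146] [0.6752 0.0747 0.039 ]
green [315.9  25.2] [297, 3, 39, 45, 1376] [0.5251 0.1732 0.039 ]
[0.64696979 0.05427453 0.20227788]
```

View pics/w1.png

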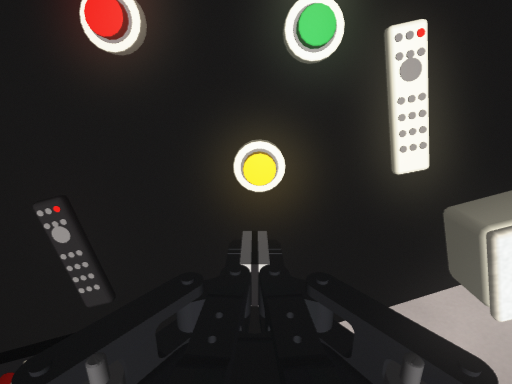

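The wrist view shows the yellow cap at (259,169) with the fingertip at about (254,232). The wrist estimate of y is a few mm larger than the fixed cameras'. I'll descend to hover and compare the tip with the cap in all views.

Emit:
step_arm --series "0 0.02 -0.2 0 1;0 0 -0.2 0 1;0 0 -0.2 0 1;0 0 -0.15 0 1;0 0 -0.1 0 1;0 0 -0.03 0 1;0 0 0 0 1;0 0 0 0 1"

```text
clock: 3.15
eef_pos: [0.6481, 0.0579, 0.0731]
tcp_rot: [0.586, 3.084, 0.001]
wrist_force: [-0.1, 0.3, 0.8]
grip_width: -0.0
finger_force: 0.0
```

```bash
cat >> h.py <<'E'
def proj(s,p):
    E=np.array(s['extrinsics']);c=E[:3,:3].T@(np.array(p)-E[:3,3])
    return np.array([s['cx']+s['fx']*c[0]/-c[2],s['cy']+s['fy']*c[1]/c[2]]).round(1)
E
python3 - <<'E'
from h import *
p=ctrl.read_state()['eef_pos'];print(p);T=[]
for n in ['wrist','side','scene']:
    s=snap(n); q=proj(s,p); print(n,'tcp px',q)
    for b in blobs(s):
        if b[0] in('yellow','green','red','blue') and b[2][4]>140: print(*b)
    u,v=q.astype(int); u0=max(u-32,0);v0=max(v-40,0)
    c=s['image'][v0:v0+80,u0:u0+64,::-1].copy()
    c=cv2.resize(c,(256,320),interpolation=cv2.INTER_CUBIC); cv2.drawMarker(c,tuple(int(x) for x in (q-[u0,v0])*4+2),(255,0,255),0,12); T.append(c)
cv2.imwrite('pics/h1.png',np.hstack(T))
E
```

```text
[0.64812438 0.05788903 0.07308887]
wrist tcp px [252.7 226.3]
yellow [255.9 204.3] [230, 178, 53, 59, 2179] [0.6461 0.0612 0.039 ]
green [346.    5.2] [322, 0, 50, 14, 483] [0.5415 0.164  0.039 ]
side tcp px [312.4 170.2]
red [236.9 219.1] [229, 211, 17, 17, 236] [ 0.4298 -0.0423  0.039 ]
yellow [311.2 183.1] [304, 177, 16, 14, 191] [0.6452 0.0502 0.039 ]
yellow [429.1 351.4] [383, 323, 100, 61, 3865] [ 0.6604 -0.4409  0.039 ]
green [253.5 166.1] [247, 160, 14, 13, 155] [0.5216 0.1638 0.039 ]
green [215.6 175.4] [208, 169, 16, 14, 180] [0.4137 0.1441 0.039 ]
blue [ 60.3 135.7] [42, 111, 32, 49, 827] [-0.0061  0.4698  0.039 ]
blue [176.1 139.6] [156, 120, 37, 41, 1136] [0.3324 0.3619 0.039 ]
blue [268.3 292.8] [258, 282, 22, 22, 377] [ 0.4408 -0.2622  0.039 ]
scene tcp px [296.  250.7]
red [214.7 206.5] [207, 198, 16, 17, 208] [ 0.4356 -0.0365  0.039 ]
yellow [294.2 258.2] [286, 249, 18, 19, 262] [0.6504 0.0557 0.039 ]
green [274.2 170.8] [268, 164, 14, 14, 150] [0.418  0.1497 0.039 ]
blue [132.6 252. ] [124, 244, 18, 17, 226] [ 0.4476 -0.2554  0.039 ]
```

View pics/h1.png

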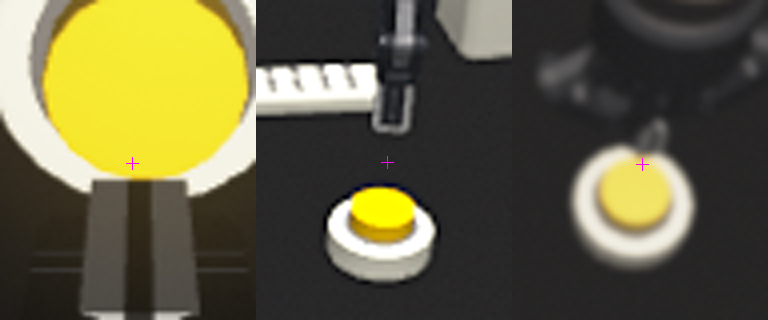

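The tip is seen about 8 px above its projection in the side view (390,131 in the crop). I'll triangulate tip and cap across the views.

```bash
cat >> h.py <<'E'
def tri(obs):
    A=np.zeros((3,3));b=np.zeros(3)
    for s,px in obs:
        o=np.array(s['extrinsics'])[:3,3];d=ray(s,*px,0.)-o;d/=np.linalg.norm(d)
        P=np.eye(3)-np.outer(d,d);A+=P;b+=P@o
    x=np.linalg.solve(A,b);return x.round(4),[(proj(s,x)-px).round(1).tolist() for s,px in obs]
E
python3 - <<'E'
from h import *
w,a,b=[snap(n) for n in ['wrist','side','scene']]
print(np.array(w['extrinsics'])[:3,3], w['fx'],a['fx'],b['fx'])
for nm,pw,pa,pb in [('tip',(254.5,231),(314,162.7),(298.5,248)),('cap',(256,206.5),(311.7,181.9),(294.8,257.5))]:
    print(nm,'all',tri([(w,pw),(a,pa),(b,pb)]),'\n  sw',tri([(w,pw),(a,pa)]),'\n  ss',tri([(a,pa),(b,pb)]))
# housing edges of cap in wrist
hsv=cv2.cvtColor(w['image'],cv2.COLOR_RGB2HSV);m=cv2.inRange(hsv,(20,90,60),(34,255,255))
c=max(cv2.findContours(m,0,1)[0],key=cv2.contourArea);print(cv2.minEnclosingCircle(c))
E
```

```text
[0.5753916  0.08775741 0.24227831] 276.2156094880899 404.6305625349029 383.03808378402726
tip all (array([0.6492, 0.0608, 0.0902]), [[3.3, 7.6], [-1.0, 1.2], [-0.4, -0.8]]) 
  sw (array([0.6474, 0.0603, 0.0922]), [[1.5, 6.9], [-1.6, 0.7]]) 
  ss (array([0.6518, 0.0597, 0.0935]), [[0.2, 0.2], [0.0, -0.3]])
cap all (array([0.6492, 0.0593, 0.0356]), [[-0.7, 1.0], [-0.4, 0.1], [0.3, 0.1]]) 
  sw (array([0.6498, 0.0598, 0.035 ]), [[0.2, 1.1], [-0.3, 0.1]]) 
  ss (array([0.6494, 0.058 , 0.037 ]), [[-0.1, -0.1], [0.0, 0.2]])
((255.6836700439453, 204.70408630371094), 26.82804298400879)
```

Emit:
step_arm --series "0.007 0.007 -0.05 0 1;0 0 -0.05 0 1;0 0 -0.05 0 1;0 0 -0.03 0 1;0 0 -0.03 0 1;0 0 -0.02 0 1;0 0 0 0 1;0 0 0 0 1"

```text
clock: 4.45
eef_pos: [0.6485, 0.0589, 0.0374]
tcp_rot: [0.587, 3.086, 0.0]
wrist_force: [0.6, -0.6, 0.1]
grip_width: 0.0002
finger_force: 0.0
```

Emit:
step_arm --series "0 0 -0.01 0 1;0 0 -0.01 0 1;0 0 -0.01 0 1;0 0 -0.01 0 1;0 0 0 0 1;0 0 0 0 1;0 0 0 0 1;0 0 0 0 1"

```text
clock: 5.45
eef_pos: [0.6483, 0.0589, 0.0312]
tcp_rot: [0.587, 3.086, -0.0]
wrist_force: [1.2, -0.3, 1.3]
grip_width: -0.0001
finger_force: 0.0
```

Run:
```python
from h import *
p=ctrl.read_state();print(p['eef_pos'],p['wrist_force']);p=p['eef_pos'];T=[]
for n in ['wrist','side','scene']:
    s=snap(n); q=proj(s,p)
    u,v=q.astype(int); u0=max(u-32,0);v0=max(v-40,0)
    c=s['image'][v0:v0+80,u0:u0+64,::-1].copy()
    T.append(cv2.resize(c,(256,320),interpolation=cv2.INTER_CUBIC))
    print([b for b in blobs(s) if b[0]=='yellow'])
cv2.imwrite('pics/h2.png',np.hstack(T))
```

```text
[0.64832405 0.05885886 0.03118017] [ 1.17486509 -0.3136122   1.2942824 ]
[('yellow', array([254.7, 222.3]), [224, 195, 62, 69, 2278], array([0.6429, 0.0625, 0.039 ]))]
[('yellow', array([311.2, 183.1]), [304, 177, 16, 14, 191], array([0.6452, 0.0502, 0.039 ])), ('yellow', array([429.1, 351.4]), [383, 323, 100, 61, 3869], array([ 0.6603, -0.441 ,  0.039 ]))]
[('yellow', array([293.9, 259.4]), [286, 250, 18, 18, 219], array([0.6524, 0.0533, 0.039 ]))]
```

View pics/h2.png

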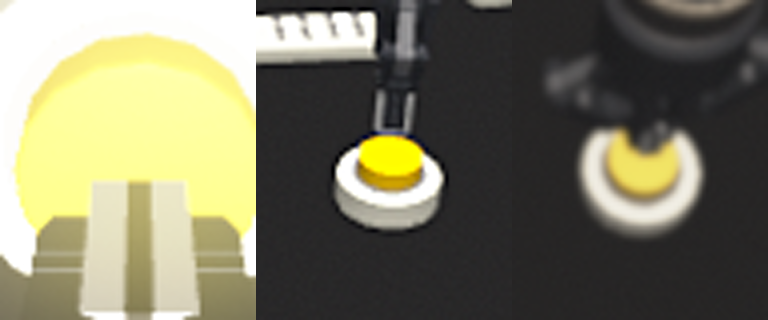

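The tip still hangs about 10–16 mm above the cap centre: in the side crop the tip bottom is at (393,135) and the cap centre at (390,157). There is no contact force either. The real fingertip is therefore higher than the TCP reading, and laterally centred. I'll keep lowering gently and watch the force.

Emit:
step_arm --series "0 0 -0.01 0 1;0 0 -0.01 0 1;0 0 -0.01 0 1;0 0 -0.01 0 1;0 0 0 0 1;0 0 0 0 1;0 0 0 0 1;0 0 0 0 1"

```text
clock: 6.6
eef_pos: [0.6483, 0.0589, 0.0252]
tcp_rot: [0.587, 3.086, 0.0]
wrist_force: [0.7, -0.1, 0.1]
grip_width: -0.0001
finger_force: 0.0
```

Emit:
step_arm --series "0 0 -0.01 0 1;0 0 -0.01 0 1;0 0 -0.01 0 1;0 0 0 0 1;0 0 0 0 1;0 0 0 0 1;0 0 0 0 1;0 0 0 0 1"

```text
clock: 7.6
eef_pos: [0.6483, 0.0589, 0.0207]
tcp_rot: [0.587, 3.086, 0.0]
wrist_force: [-0.5, -0.5, -0.1]
grip_width: -0.0
finger_force: 0.0
```

Emit:
step_arm --series "0 0 -0.01 0 1;0 0 -0.01 0 1;0 0 -0.01 0 1;0 0 0 0 1;0 0 0 0 1;0 0 0 0 1;0 0 0 0 1;0 0 0 0 1"

```text
clock: 8.6
eef_pos: [0.6483, 0.0589, 0.0162]
tcp_rot: [0.587, 3.086, -0.0]
wrist_force: [0.0, 0.6, -0.0]
grip_width: -0.0003
finger_force: 0.0
```

Run:
```python
from h import *
p=ctrl.read_state();print(p['eef_pos'],p['wrist_force']);T=[]
for n,(u0,v0) in dict(wrist=(222,190),side=(280,150),scene=(264,220)).items():
    s=snap(n)
    T.append(cv2.resize(s['image'][v0:v0+60,u0:u0+64,::-1],(256,240),interpolation=cv2.INTER_CUBIC))
    print([b for b in blobs(s) if b[0]=='yellow'])
cv2.imwrite('pics/h3.png',np.hstack(T))
```

```text
[0.64825032 0.05891588 0.01615572] [ 0.00190786  0.58810145 -0.00257406]
[]
[('yellow', array([311.2, 184.1]), [304, 177, 16, 14, 158], array([0.6436, 0.0461, 0.039 ])), ('yellow', array([429. , 351.4]), [383, 323, 100, 61, 3866], array([ 0.6603, -0.4409,  0.039 ]))]
[('yellow', array([293.8, 260.3]), [286, 252, 18, 16, 186], array([0.6541, 0.0519, 0.039 ]))]
```

View pics/h3.png

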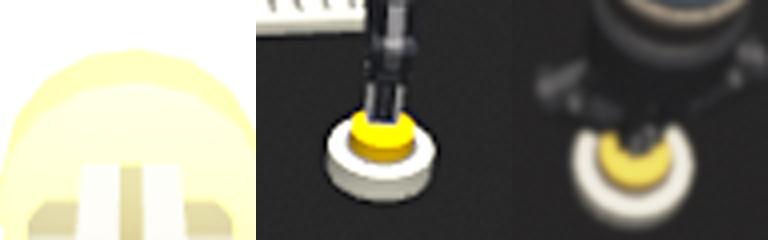

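The side crop shows the tip bottom at (383,123) over the cap, a few mm above the cap centre (383,129). It is centred with no force yet, so I continue.

Emit:
step_arm --series "0 0 -0.01 0 1;0 0 -0.01 0 1;0 0 -0.01 0 1;0 0 0 0 1;0 0 0 0 1;0 0 0 0 1;0 0 0 0 1;0 0 0 0 1"

```text
clock: 9.75
eef_pos: [0.6483, 0.0589, 0.0117]
tcp_rot: [0.587, 3.086, 0.0]
wrist_force: [0.6, 0.5, -0.6]
grip_width: 0.0001
finger_force: 0.0
```

Emit:
step_arm --series "0 0 -0.01 0 1;0 0 -0.01 0 1;0 0 0 0 1;0 0 0 0 1;0 0 0 0 1;0 0 0 0 1;0 0 0 0 1;0 0 0 0 1"

```text
clock: 10.75
eef_pos: [0.6484, 0.0589, 0.0087]
tcp_rot: [0.587, 3.086, 0.0]
wrist_force: [-0.1, -0.1, 1.8]
grip_width: -0.0003
finger_force: 1.1
```

Emit:
step_arm --series "0 0 -0.01 0 1;0 0 -0.01 0 1;0 0 -0.01 0 1;0 0 -0.01 0 1;0 0 0 0 1;0 0 0 0 1;0 0 0 0 1;0 0 0 0 1"

```text
clock: 11.75
eef_pos: [0.6484, 0.0589, 0.0027]
tcp_rot: [0.587, 3.086, 0.0]
wrist_force: [1.3, -0.3, 2.2]
grip_width: 0.0001
finger_force: 1.2
```

Emit:
step_arm --series "0 0 -0.01 0 1;0 0 0 0 1;0 0 0 0 1;0 0 0 0 1;0 0 0 0 1;0 0 0 0 1;0 0 0 0 1;0 0 0 0 1"

```text
clock: 12.75
eef_pos: [0.6484, 0.0589, 0.0019]
tcp_rot: [0.587, 3.086, 0.0]
wrist_force: [0.1, 0.6, 4.8]
grip_width: -0.0002
finger_force: 2.6
```

Emit:
step_arm --series "0 0 -0.01 0 1;0 0 0 0 1;0 0 0 0 1;0 0 0 0 1;0 0 0 0 1;0 0 0 0 1;0 0 0 0 1;0 0 0 0 1"

```text
clock: 13.75
eef_pos: [0.6485, 0.0589, 0.0012]
tcp_rot: [0.587, 3.085, 0.0]
wrist_force: [-0.9, 0.4, 7.0]
grip_width: 0.0001
finger_force: 3.8
```

Run:
```python
from h import *
for i in range(2):
    s=snap('side');p=ctrl.read_state();print(p['eef_pos'],p['wrist_force'],p['ft_torque'],p['finger_force'])
print([b for b in blobs(s) if b[0]=='yellow'][:1])
```

```text
[0.64851321 0.05890312 0.00113139] [-0.86002811  0.46983828  7.51752995] [ 0.01123521  0.27040516 -0.03225029] 3.8353361901624794
[0.64848709 0.05891798 0.00112574] [-0.52805595  0.65463787  7.65996296] [-0.0197957   0.24569918 -0.02078506] 3.8353021779573737
[('yellow', array([310.6, 186. ]), [303, 182, 16, 8, 82], array([0.6391, 0.0383, 0.039 ]))]
```

The force rises at cushion stiffness (7.6 N), so yellow is at its stop. I'll lift and go to blue. Applying the yellow offsets puts blue at about (0.4455, -0.253) and red at about (0.434, -0.0335).

Emit:
step_arm --series "0 0 0.1 0 1;0 0 0.2 0 1;0 0 0.2 0 1;-0.15 -0.23 0 0 1;-0.15 -0.23 0 0 1;-0.15 -0.23 0 0 1;-0.15 -0.23 0 0 1;-0.15 -0.23 0 0 1"

```text
clock: 14.85
eef_pos: [0.5339, -0.1142, 0.0741]
tcp_rot: [-0.586, -3.084, -0.0]
wrist_force: [0.1, -0.5, 0.3]
grip_width: 0.0003
finger_force: 0.0
```

Emit:
step_arm --series "-0.15 -0.23 0 0 1;-0.15 -0.23 0 0 1;-0.15 -0.23 0 0 1;-0.15 -0.23 0 0 1;0 0 -0.1 0 1;0 0 -0.1 0 1;0 0 0 0 1;0 0 0 0 1"

```text
clock: 15.85
eef_pos: [0.4459, -0.2506, 0.0442]
tcp_rot: [-0.584, -3.086, -0.001]
wrist_force: [-0.2, 0.1, -0.0]
grip_width: -0.0002
finger_force: 0.0
```

Run:
```python
from h import *
p=ctrl.read_state();print(p['eef_pos'],p['wrist_force']);T=[]
for n,(u0,v0) in dict(wrist=(222,180),side=(236,250),scene=(100,215)).items():
    s=snap(n)
    T.append(cv2.resize(s['image'][v0:v0+60,u0:u0+64,::-1],(256,240),interpolation=cv2.INTER_CUBIC))
    for b in blobs(s,100):
        if b[0]in('blue','yellow','red'):print(n,*b)
    if n=='side': y=cv2.resize(s['image'][155:215,280:344,::-1],(256,240),interpolation=cv2.INTER_CUBIC)
cv2.imwrite('pics/h4.png',np.hstack(T[:]+[y])[:,:800] if 0 else np.vstack([np.hstack(T[:2]),np.hstack([T[2],y])]))
```

```text
[ 0.44594569 -0.25055053  0.04424531] [-0.16142892  0.13009004 -0.0400122 ]
side red [236.8 219.1] [229, 211, 17, 17, 239] [ 0.4297 -0.0422  0.039 ]
side yellow [310.9 184.6] [303, 179, 17, 12, 137] [0.6422 0.0441 0.039 ]
side yellow [429.  351.3] [383, 323, 100, 61, 3874] [ 0.6603 -0.4408  0.039 ]
side blue [176.1 139.6] [156, 120, 37, 41, 1135] [0.3323 0.362  0.039 ]
side blue [268.3 292.8] [258, 282, 22, 22, 377] [ 0.4408 -0.2622  0.039 ]
scene red [248.   16.1] [238, 9, 25, 15, 142] [-0.2136  0.4403  0.039 ]
scene red [214.7 206.6] [207, 199, 17, 16, 208] [ 0.4357 -0.0365  0.039 ]
scene yellow [293.9 259.1] [285, 251, 19, 17, 248] [0.6519 0.0538 0.039 ]
scene blue [289.3  30.7] [241, 2, 98, 60, 3285] [-0.0665  0.5214  0.039 ]
scene blue [315.9 119.5] [302, 98, 31, 44, 1023] [0.3241 0.3531 0.039 ]
scene blue [132.7 252.4] [124, 244, 18, 17, 213] [ 0.4488 -0.2555  0.039 ]
```

View pics/h4.png

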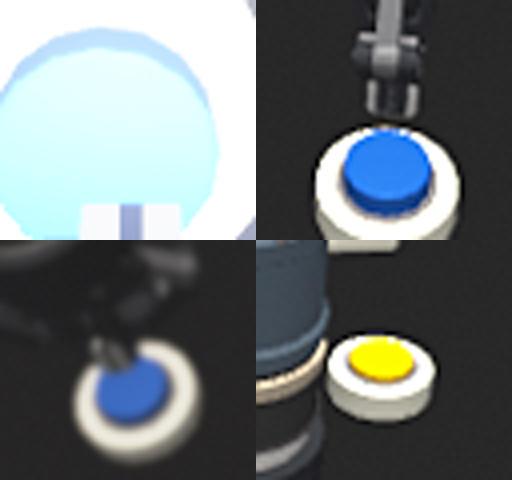

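Yellow is visibly down, with its cap almost flush (bottom right). Over blue, the tip sits about 5 mm off along the wrist image's x, and the cap estimate is (0.4448, -0.254). I'll correct that and descend.

Emit:
step_arm --series "-0.007 -0.023 -0.05 0 1;0 0 -0.05 0 1;0 0 -0.05 0 1;0 0 -0.04 0 1;0 0 -0.02 0 1;0 0 -0.007 0 1;0 0 0 0 1;0 0 0 0 1"

```text
clock: 17.0
eef_pos: [0.445, -0.2552, 0.0124]
tcp_rot: [0.587, 3.086, -0.0]
wrist_force: [0.0, 0.6, 0.0]
grip_width: 0.0005
finger_force: 0.0
```

Run:
```python
from h import *
p=ctrl.read_state();print(p['eef_pos'],p['wrist_force']);T=[]
for n,(u0,v0) in dict(side=(236,250),scene=(100,215)).items():
    s=snap(n)
    T.append(cv2.resize(s['image'][v0:v0+60,u0:u0+64,::-1],(320,300),interpolation=cv2.INTER_CUBIC))
cv2.imwrite('pics/h5.png',np.hstack(T))
```

```text
[ 0.44496101 -0.25520943  0.01242048] [0.03367995 0.62538002 0.04658609]
```

View pics/h5.png

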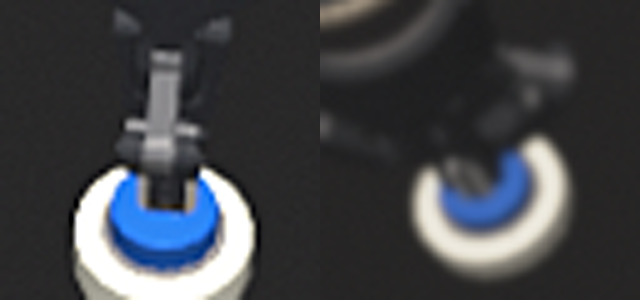

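The side crop shows the tip at (166,207), over the blue cap's centre (164,205). Pressing.

Emit:
step_arm --series "0 0 -0.01 0 1;0 0 -0.01 0 1;0 0 -0.01 0 1;0 0 -0.01 0 1;0 0 -0.01 0 1;0 0 -0.01 0 1;0 0 0 0 1;0 0 0 0 1"

```text
clock: 18.1
eef_pos: [0.4448, -0.2551, 0.003]
tcp_rot: [0.587, 3.086, -0.0]
wrist_force: [-0.2, 0.1, 2.4]
grip_width: -0.0003
finger_force: 0.8
```

Emit:
step_arm --series "0 0 -0.01 0 1;0 0 0 0 1;0 0 0 0 1;0 0 0 0 1;0 0 0 0 1;0 0 0 0 1;0 0 0 0 1;0 0 0 0 1"

```text
clock: 19.1
eef_pos: [0.4448, -0.2551, 0.0018]
tcp_rot: [0.587, 3.086, -0.0]
wrist_force: [-0.3, 1.1, 4.5]
grip_width: 0.0
finger_force: 2.6
```

Emit:
step_arm --series "0 0 -0.01 0 1;0 0 0 0 1;0 0 0 0 1;0 0 0 0 1;0 0 0 0 1;0 0 0 0 1;0 0 0 0 1;0 0 0 0 1"

```text
clock: 20.1
eef_pos: [0.4449, -0.2552, 0.001]
tcp_rot: [0.587, 3.086, -0.001]
wrist_force: [-1.0, 1.0, 8.6]
grip_width: -0.0001
finger_force: 4.0
```

Emit:
step_arm --series "0 0 0.1 0 1;0 0 0.2 0 1;0 0 0.2 0 1;-0.02 0.3 0 0 1;-0.02 0.3 0 0 1;-0.02 0.3 0 0 1;-0.01 0.3 0 0 1;0 0.27 0 0 1"

```text
clock: 21.1
eef_pos: [0.4334, -0.033, 0.0748]
tcp_rot: [-0.587, -3.086, -0.0]
wrist_force: [-0.2, -0.4, 0.7]
grip_width: 0.0002
finger_force: 0.0
```

Emit:
step_arm --series "0 0 -0.1 0 1;0 0 -0.1 0 1;0 0 -0.1 0 1;0 0 -0.05 0 1;0 0 -0.02 0 1;0 0 0 0 1;0 0 0 0 1;0 0 0 0 1"

```text
clock: 22.1
eef_pos: [0.4347, -0.0347, 0.0201]
tcp_rot: [0.587, 3.085, -0.0]
wrist_force: [1.0, -1.6, 0.1]
grip_width: 0.0001
finger_force: 0.0
```

Run:
```python
from h import *
p=ctrl.read_state();print(p['eef_pos'],p['wrist_force']);T=[]
for n,(u0,v0) in dict(side=(205,180),scene=(183,170)).items():
    s=snap(n)
    T.append(cv2.resize(s['image'][v0:v0+60,u0:u0+64,::-1],(320,300),interpolation=cv2.INTER_CUBIC))
    for b in blobs(s,100):
        if b[0]in('blue','yellow','red'):print(n,*b)
    if n=='side':T.append(cv2.resize(s['image'][262:322,236:300,::-1],(160,300)))
cv2.imwrite('pics/h6.png',np.hstack(T))
```

```text
[ 0.43472697 -0.03468283  0.02014944] [ 1.00199084 -1.57627012  0.06796036]
side red [236.8 220. ] [229, 213, 17, 15, 202] [ 0.4288 -0.0455  0.039 ]
side yellow [310.9 184.6] [303, 179, 17, 12, 137] [0.6422 0.0441 0.039 ]
side yellow [429.  351.3] [383, 323, 100, 61, 3868] [ 0.6603 -0.4408  0.039 ]
side blue [176.1 139.6] [156, 120, 37, 41, 1137] [0.3323 0.362  0.039 ]
side blue [ 61.7 151.1] [53, 140, 16, 18, 115] [0.0089 0.3723 0.039 ]
side blue [268.3 294. ] [258, 285, 22, 19, 325] [ 0.4399 -0.2649  0.039 ]
scene red [248.7  15.8] [237, 9, 26, 15, 156] [-0.2137  0.4436  0.039 ]
scene red [214.9 208.2] [207, 201, 16, 14, 154] [ 0.4402 -0.0383  0.039 ]
scene yellow [293.9 259.1] [285, 251, 19, 17, 248] [0.6519 0.0538 0.039 ]
scene blue [289.3  30.7] [241, 2, 98, 60, 3280] [-0.0665  0.5214  0.039 ]
scene blue [315.8 119.5] [302, 98, 31, 44, 1023] [0.324  0.3528 0.039 ]
scene blue [133.  252.8] [125, 245, 17, 16, 215] [ 0.4498 -0.2554  0.039 ]
```

View pics/h6.png

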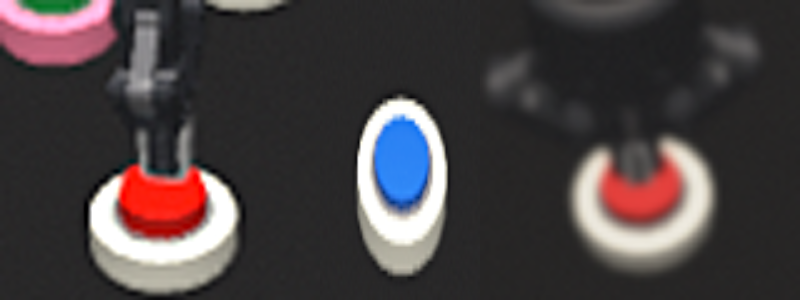

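Blue is flush. Red's tip (163,180) is centred above the cap (162,192), with about 11 mm to go.

Emit:
step_arm --series "0 0 -0.02 0 1;0 0 -0.02 0 1;0 0 -0.01 0 1;0 0 -0.01 0 1;0 0 0 0 1;0 0 0 0 1;0 0 0 0 1;0 0 0 0 1"

```text
clock: 23.2
eef_pos: [0.4342, -0.0346, 0.0106]
tcp_rot: [0.587, 3.086, -0.0]
wrist_force: [-0.3, 0.2, -0.5]
grip_width: -0.0003
finger_force: 0.0
```

Emit:
step_arm --series "0 0 -0.01 0 1;0 0 -0.01 0 1;0 0 -0.01 0 1;0 0 -0.01 0 1;0 0 -0.01 0 1;0 0 -0.01 0 1;0 0 0 0 1;0 0 0 0 1"

```text
clock: 24.2
eef_pos: [0.4345, -0.0346, 0.002]
tcp_rot: [0.587, 3.086, -0.0]
wrist_force: [-0.6, 0.0, 5.5]
grip_width: -0.0003
finger_force: 2.4
```

Emit:
step_arm --series "0 0 -0.01 0 1;0 0 0 0 1;0 0 0 0 1;0 0 0 0 1;0 0 0 0 1;0 0 0 0 1;0 0 0 0 1;0 0 0 0 1"

```text
clock: 25.2
eef_pos: [0.4345, -0.0346, 0.001]
tcp_rot: [0.587, 3.086, -0.0]
wrist_force: [-1.8, 0.0, 8.5]
grip_width: -0.0003
finger_force: 4.0
```

Red is at its stop, so I'll lift straight up.

Emit:
step_arm --series "0 0 0.1 0 1;0 0 0.2 0 1;0 0 0.3 0 1;0 0 0.3 0 1;0 0 0.3 0 1;0 0 0 0 1;0 0 0 0 1;0 0 0 0 1"

```text
clock: 26.2
eef_pos: [0.433, -0.0343, 0.1782]
tcp_rot: [-0.586, -3.083, -0.0]
wrist_force: [0.4, -0.1, 0.3]
grip_width: -0.0001
finger_force: 0.0
```

Run:
```python
from h import *
p=ctrl.read_state();print(p['eef_pos'],p['wrist_force'])
for n in ['side','scene']:
    s=snap(n)
    for b in blobs(s,100):
        if b[0]in('blue','yellow','red','green'):print(n,*b)
```

```text
[ 0.43299878 -0.03428258  0.17817192] [ 0.37728948 -0.08870657  0.26277644]
side red [236.9 220.7] [228, 215, 18, 13, 179] [ 0.4285 -0.0479  0.039 ]
side yellow [310.9 184.6] [303, 179, 17, 12, 137] [0.6422 0.0441 0.039 ]
side yellow [429.1 351.4] [383, 323, 100, 61, 3847] [ 0.6604 -0.441   0.039 ]
side green [253.4 166.1] [247, 160, 14, 13, 156] [0.5214 0.1637 0.039 ]
side green [215.6 175.4] [208, 169, 16, 14, 180] [0.4137 0.1441 0.039 ]
side blue [176.1 139.6] [156, 120, 37, 41, 1139] [0.3323 0.3621 0.039 ]
side blue [ 61.7 150.9] [52, 139, 17, 19, 120] [0.0089 0.3735 0.039 ]
side blue [268.3 294. ] [258, 285, 22, 19, 325] [ 0.4399 -0.2649  0.039 ]
scene red [248.2  16. ] [237, 9, 26, 15, 141] [-0.2137  0.4415  0.039 ]
scene red [214.8 207.5] [207, 201, 17, 14, 190] [ 0.4383 -0.0376  0.039 ]
scene yellow [293.9 259.1] [285, 251, 19, 17, 248] [0.6519 0.0538 0.039 ]
scene green [274.2 170.8] [268, 164, 14, 14, 149] [0.418  0.1495 0.039 ]
scene green [304.  197.8] [297, 191, 15, 14, 162] [0.5273 0.1689 0.039 ]
scene blue [289.3  30.7] [241, 2, 98, 60, 3282] [-0.0665  0.5214  0.039 ]
scene blue [315.9 119.6] [302, 98, 31, 44, 1020] [0.3243 0.3529 0.039 ]
scene blue [133.  252.8] [125, 245, 17, 16, 215] [ 0.4498 -0.2554  0.039 ]
```

```bash
python3 -c "
from cell import ctrl
print(ctrl.hand_in())"
```

```text
the job is handed in; nothing more can be done
None
```

I pressed yellow, then blue, then red with the shut fingertips, each down to its stop at no more than about 9 N in any reading; both fixed cameras showed all three caps still down, the green switch and its pink look-alike unmoved, and the job was handed in about 26 s in (result not shown).

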